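Park the drip tray under the dripper stand

TASK

Slide the steel drip tray with the black grip into the open front of the little brown slatted stand, until its whole dish is under the slats, midway between the side panels, flat on the shelf and square with the stand, with the black grip left outside pointing straight out of the front. Do not bump the stand, and leave the white dripper on top and the green tray where they are.

Things in the scene. Friction and masses are not known exactly. Their poses are not given: they have to be found in the camera images.
- drip_tray: Loose steel tray, 160 g: dish 100 x 100 mm, 20 high, with a flat tongue (24 wide, 6 thick) running out along -x; on its end an upright black grip fin, 12 mm thick (y), 30 long (x), top at 55 mm, centred at x = -140 mm (end at -155). Origin: centre of the dish's underside; +x from fin to dish, z up. Grip the fin from above across y; it may be slid or lifted.
- stand: Low brown slatted bamboo stand, fixed, 150 mm deep (x), 174 wide (y), 67 high. Slat underside 55 mm up; inside, 150 mm between side panels; back board's inner face at x = +65 mm; open front edge at x = -75 mm. Origin: centre of footprint, at shelf height. The tray enters along +x; its dish is wholly under with its centre at x = -25 to +15 mm.
- dripper: White ceramic pour-over dripper standing loose on the stand: foot 92 mm across, rim 112 mm across, 85 mm high, side handle reaching 79 mm along its +y. Origin: centre of its underside. Leave it alone.
- green_tray: Green enamel tray with a brown wooden grip, loose, same shape, size and frame as the steel tray, lying beside it (either may be the nearer to the robot). Leave it alone.
Things that resemble listed ones, but are neither listed nor needed, are in the scene too. Of the things that look like the stand, the larger one is meant. Leave any red look-alike of the drip_tray alone.

How it is judged (in metres and radians):
At the end, for the whole second after the job is handed in: The steel tray lies flat (within 3 degrees) and still on the shelf, its dish wholly under the slats (dish centre from 28 mm in front of to 18 mm behind the stand's centre), within 18 mm of midway between the side panels and within 11 degrees of square, grip outside the front (x of drip_tray in the frame of stand between -0.028 and 0.018 m and y of drip_tray in the frame of stand between -0.018 and 0.018 m and z of drip_tray in the frame of stand below 0.006 m and angle between drip_tray's own z axis and vertical below 0.06 rad and angle between the x axis of drip_tray and the x axis of stand, either way round below 0.2 rad and linear speed of drip_tray below 0.02 m/s); the robot touches nothing.
It fails at once if the tray or the robot bumps the stand with more than 8 N (contact force between any of drip_tray, the fingers, the arm and stand above 8 N).
It fails at once if the dripper is shifted by more than 12 mm or tipped more than 15 degrees (distance of dripper from where it was at the start of the episode above 0.012 m or angle between dripper's own z axis and vertical above 0.26 rad).
It fails at once if the green tray is shifted by more than 15 mm (distance of green_tray from where it was at the start of the episode above 0.015 m).
It also fails if it takes over 40 s, if anything falls off the work surface, if the arm or the gripper's body presses on something with over 40 N, if the wrist force passes 120 N, or if a joint passes its speed limit or range.

ROBOT

A 6-joint arm with a two-finger parallel gripper is mounted at the origin on the work surface. World frame = base frame: x ahead of the robot, y to its left, z up, the work surface at z = 0. Lengths are in mm, angles in rad, forces in N, time in s.
With the tool pointing down it reaches from about 275 to 1000 mm from the base axis. Payload 8.4 kg.
Tool frame: the origin (TCP) lies between the finger pads; the fingertips stand r.finger_overhang ahead of it and the grasp point (between the pads) is the TCP (r.finger_overhang is the distance from the TCP to the fingertips, in mm); z points along the fingers, y is the line along which they close (so a half turn about z gives the same grasp; the last joint's range is limited). The gripper opens to 85 mm and grips with 20 to 120 N. Pads are 22 mm wide; open, the fingers measure 114 mm over their backs; the gripper's body (76 mm by 85 mm) begins 54 mm behind the grasp point. The pads swing forward as they close: fully open they stand 13 mm farther back than shut.
Start: joints at [1.215, 0.353, 1.633, -0, 1.155, -0.002], TCP at [216.539, 586.292, 250.281] pointing down, gripper open.
Joint ranges: [-2.63, 2.63], [-0.92, 2.1], [0.06, 2.66], [-1.3, 4.44], [0, 2.69], [-3.02, 3.02]. Speed limits (rad/s): [2.22, 2.22, 2.79, 3.14, 3.14, 3.14].

INTERFACE

Orientations are given as [roll, pitch, yaw] about the fixed x, y, z axes, in that order (R = Rz(yaw) Ry(pitch) Rx(roll)).
In Python, from rig import r, cams, sign_off gives the robot as it stands.
- The arm moves only by the shell command python3 -m crank 'ROWS' [FORCE]. ROWS is JSON, a list of rows, each a list of 7 numbers: the shift along the tool's x, y, z in m, then the turn, a rotation vector about the tool's x, y, z in rad, then the closure, from 0 (fully open) to 1 (shut). In form: [[dx, dy, dz, ax, ay, az, gripper], ...]. A call has 1 to 5 rows; each row is the pose to reach, as a shift and turn from the pose commanded when the call began, along the tool's axes at that moment; what a row does not reach only later rows make up. A row lasts 1/10 s, in which the tool goes at most 50 mm and 8.59 degrees, less where a joint would pass 70% of its speed; a pose out of reach is approached as far as the arm can. A call with a gripper value outside its range is refused whole. The fingers move at their own pace and stop on an object; FORCE is the grip in N (left out, the last holds). Time passes only in rows, so rows that repeat a pose let the fingers close. It gives the time, the measured TCP pose, the force, the opening and the grip force at its end, in the units of the state.
- r.sense(): the state, without advancing time (a new reading comes with each control period).
- cams.grab_frame(name): name is "side" or "top" or "wrist"; returns a dict with "image" (384x512x3 uint8, red, green, blue), "fx", "fy", "cx", "cy" (pixels), "position" and "orientation" of the camera in the world. Camera axes: x right, y down, z forward; pixel columns grow to the right and rows downward; lengths in mm; the calibration is good to about 2 mm. The wrist camera is an equidistant fisheye: a pixel r from the principal point sees the ray r / f radians off the axis. A picture is of the moment at which its call begins. There is no depth.
- sign_off(): hands the job in; it is judged then, once.
The state is a dict: "clock": time; "qpos": joint angles; "qvel": joint speeds; "joint_efforts": joint torques, N m; "eef_pos": TCP position; "tcp_rot": TCP orientation; "contact_force": force on the tool from outside, world axes, zero at the start; "wrist_torque": the same for the moment, N m; "opening": opening from 0.0 (shut) to 1.0 (fully open); "grasp_force": force on a finger pad.
Only numpy, scipy, OpenCV 4.12 (cv2) and the standard library are available. Lean on these libraries where they do the work, as an engineer would, in place of code of your own. Each camera call takes 0.05 s, during which the arm holds its last target. There are 200 camera calls.

## Working session

There is one attempt and no reset: what is moved stays moved. The work goes in short steps, Python scripts to look and compute and a shell command to move; the robot and the scene stay as the last step left them, time stands still between calls to the robot, and variables do not carry over. Pictures are saved under pics/ and viewed, at most 10 in all, crops included, and the job is handed in when it is done.

```bash
mkdir -p pics
cat > h.py <<'E'
import numpy as np, cv2, sys
from scipy.spatial.transform import Rotation as R
from rig import r, cams, sign_off
def rot(o):
    o=np.array(o,float)
    if o.shape==(3,3): return o
    if o.size==4: return R.from_quat(o).as_matrix()
    return R.from_euler('xyz',o).as_matrix()
def ray(f,u,v,fish=False):
    x=(u-f['cx'])/f['fx'];y=(v-f['cy'])/f['fy']
    if fish:
        t=np.hypot(x,y);s=np.sin(t)/t if t>1e-9 else 1
        d=np.array([x*s,y*s,np.cos(t)])
    else: d=np.array([x,y,1.])
    return rot(f['orientation'])@d
def hit(f,u,v,z,fish=False):
    p=np.array(f['position'],float);d=ray(f,u,v,fish)
    return p+d*(z-p[2])/d[2]
def save(name,f): cv2.imwrite('pics/'+name,f['image'][:,:,::-1])
E
python3 - <<'E'
from h import *
import pickle
fs={n:cams.grab_frame(n) for n in('top','side')}
pickle.dump(fs,open('fs.pkl','wb'))
for n,f in fs.items(): save(n+'0.png',f); print({k:v for k,v in f.items() if k!='image'})
print(r.sense(), r.finger_overhang)
E
```

```text
{'fx': 372.5247355227621, 'fy': 372.5247355227621, 'cx': 253.85089003729558, 'cy': 188.53149132143295, 'position': array([ 289.23971737,   -5.18559664, 1122.20193198]), 'orientation': array([-2.99382489,  0.02304117, -1.57289748])}
{'fx': 398.02537600047594, 'fy': 398.02537600047594, 'cx': 259.1413878368662, 'cy': 199.95003320856583, 'position': array([ -65.98706227, -478.75367913,  883.49394681]), 'orientation': array([-2.40561181, -0.01253559, -0.80183183])}
{'clock': 0.1, 'qpos': array([ 1.21458401e+00,  3.53567512e-01,  1.63403645e+00,  2.94316196e-05,
        1.15521031e+00, -2.39218874e-03]), 'qvel': array([ 0.00121105, -0.00181679, -0.00057054,  0.00120354, -0.00146086,
       -0.00109322]), 'joint_efforts': array([-1.39078365e-03, -6.06358266e+01, -3.42817640e+01, -1.09829609e-04,
        3.99910205e-03, -8.41456057e-06]), 'eef_pos': array([216.40253654, 585.92123457, 249.65382729]), 'tcp_rot': array([-3.14037111e+00, -2.98341123e-05,  2.78776061e+00]), 'contact_force': array([-0.55498247,  0.27539212, -0.30607905]), 'wrist_torque': array([-0.00767798,  0.01986533,  0.01504517]), 'grasp_force': 0.0, 'opening': 1.0026075424081555} 19.0
```

View pics/top0.png

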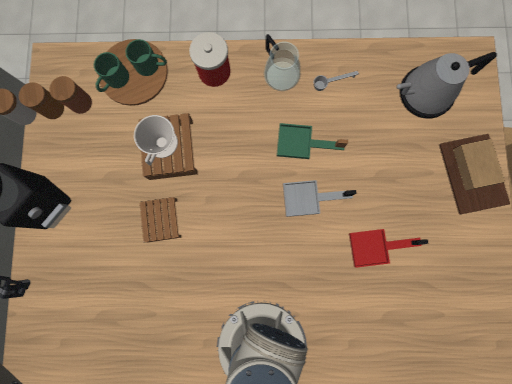

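View pics/side0.png

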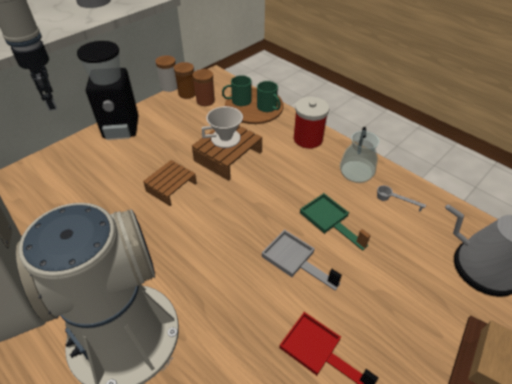

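The top view shows the steel tray at (301,198) with its fin at (349,193), the green tray at (295,141) and the red tray at (369,248). The large stand with the dripper is at (168,147), and the small look-alike stand is at (160,220). In the side view, the steel tray is at (288,253) with its fin at (334,278), and the stand is at (228,150).

Candidates in the top view:
- **Tray:** steel/grey with black grip at (301,198), green at (295,141), red at (369,248). I choose the steel one.
- **Stand:** large at (168,147), small at (160,220). I choose the large one.

Next I'll check both choices in one close crop.

Run:
```python
from h import *
import pickle
fs=pickle.load(open('fs.pkl','rb'))
t=fs['top']['image'];s=fs['side']['image']
c=lambda i,x,y,w,h:cv2.resize(i[y:y+h,x:x+w],(400,300),interpolation=cv2.INTER_CUBIC)
m=np.vstack([np.hstack([c(t,120,100,100,75),c(t,270,160,100,75)]),np.hstack([c(s,180,95,100,75),c(s,255,220,100,75)])])
cv2.imwrite('pics/crop.png',m[:,:,::-1])
```

```text
(no output)
```

View pics/crop.png

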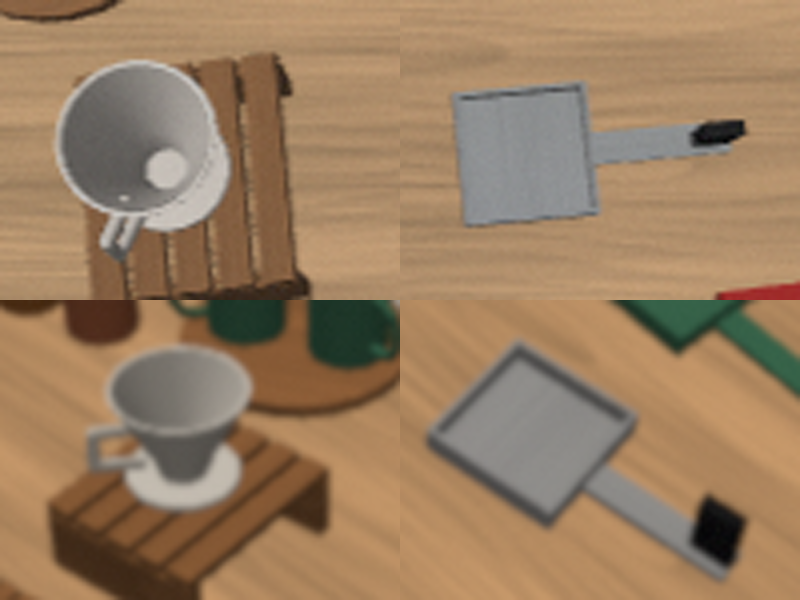

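The crop confirms the steel tray with its black grip, with the dish at top px ~(301,198) and the fin at ~(350,193). The large stand's open front faces image right (world -y), with its slat-top corners at about (189,113), (194,170), (142,174) and (139,119).

Run:
```python
from h import *
import pickle
fs=pickle.load(open('fs.pkl','rb'))
f=fs['top']
C=np.array([hit(f,u,v,67)[:2] for u,v in [(189,113.4),(194.2,170.3),(142.5,174.2),(139.3,119.5)]])
print('stand',C.round(1),C.mean(0),[np.linalg.norm(C[i]-C[i-1]).round(1) for i in range(4)])
d=C[0]-C[1];print('yaw of +x axis from front edge',np.degrees(np.arctan2(d[1],d[0]))+90)
d=C[2]-C[1];print('yaw from near side edge',np.degrees(np.arctan2(d[1],d[0])))
D=np.array([hit(f,270+(x-400)/4,160+y/4,20)[:2] for x,y in [(452,93),(585,83),(598,212),(465,225)]])
print('dish',D.round(1),D.mean(0),[np.linalg.norm(D[i]-D[i-1]).round(1) for i in range(4)])
for i,j,o in[(1,0,0),(2,3,0),(2,1,90),(3,0,90)]:
  d=D[j]-D[i];print(np.degrees(np.arctan2(d[1],d[0]))+o)
for n in fs:
  g=fs[n];m=(g['image'].max(2)<45).astype(np.uint8)
  k,l,st,c=cv2.connectedComponentsWithStats(m)
  for a,b in zip(st[1:],c[1:]):
    if 20<a[4]<400: print(n,a,b.round(1),hit(g,*b,40)[:2].round(1))
```

```text
stand [[672.7 210.7]
 [500.7 191.5]
 [490.2 341.9]
 [655.4 358.4]] [579.7761931  275.61864737] [np.float64(148.7), np.float64(173.1), np.float64(150.7), np.float64(166.0)]
yaw of +x axis from front edge 96.36671996372456
yaw from near side edge 94.00152952543874
dish [[ 468.9  -67.4]
 [ 475.9 -166.8]
 [ 379.3 -173.8]
 [ 370.1  -75.7]] [ 423.55568504 -120.91255121] [np.float64(99.1), np.float64(99.6), np.float64(96.8), np.float64(98.5)]
94.02431482961327
95.36830732550341
94.13527140954416
94.76791041164304
top [266  35   9  17  73] [268.7  42.3] [910.9 -27.8]
top [128  41  12  20  86] [132.7  51.3] [887.4 398.1]
top [469  52  27  22 260] [481.2  61.7] [ 837.7 -674.6]
top [ 96  55  17  20 129] [102.7  64.5] [844.6 490.6]
top [141  57  17  15  70] [148.9  63.4] [846.2 345.5]
top [117  62  12  24  92] [122.6  74.6] [810.2 426.2]
top [452  62   8   8  46] [455.2  65.7] [ 825.8 -595.4]
top [150  65   8   8  25] [153.6  68.3] [829.8 330.1]
top [402  68  14  15  29] [406.6  76.3] [ 793.3 -446.5]
top [400  89  53  29 240] [419.8 108.9] [ 689.2 -479.3]
top [  0 176   3  21  36] [  0.4 185.9] [462.7 776.9]
top [343 191  13   5  52] [349.2 192.9] [ 436.  -258.5]
top [412 240  16   5  62] [419.4 241.9] [ 294.2 -451.7]
top [  0 276  30  23 364] [ 13.1 287.2] [168.2 710.7]
side [25 38 15  8 33] [32.7 41.8] [ 464.1 1406.1]
side [328 270  12  16 123] [333.8 277.6] [ 435.  -261.9]
side [121 290  17  24  28] [130.1 302.4] [51.5 34.7]
side [ 67 340   7   6  21] [ 69.8 342.8] [-92.5  46.2]
side [ 72 348   8   8  33] [ 75.6 352. ] [-93.8  19.2]
side [361 370  16  14 145] [368.2 377.9] [ 294.9 -454.3]
```

```bash
cat > go.py <<'E'
# usage: go.py x y z yawdeg -> tool-frame shift (m) and turn needed
from h import *
s=r.sense();p=s['eef_pos'];M=rot(s['tcp_rot'])
x,y,z,w=map(float,sys.argv[1:5])
d=M.T@(np.array([x,y,z])-p)/1000
T=R.from_euler('xyz',[np.pi,0,np.radians(w)]).as_matrix()
print('shift',d.round(4),'turn',R.from_matrix(M.T@T).as_rotvec().round(4),'pos',p.round(1),'yaw',np.degrees(s['tcp_rot']).round(2),'open',s['opening'],'F',s['contact_force'].round(1),'t',s['clock'])
E
python3 go.py 434.5 -260.5 180 95
```

```text
shift [-0.4979 -0.7183  0.0705] turn [-1.1000e-03  7.0000e-04  1.1297e+00] pos [216.4 585.9 249.7] yaw [-179.93   -0.    159.73] open 1.0026075424081555 F [-0.6  0.3 -0.3] t 0.1
```

```bash
python3 -m crank '[[-0.028,-0.041,0.004,0,0,0.063,0],[-0.055,-0.08,0.008,0,0,0.126,0],[-0.083,-0.12,0.012,0,0,0.19,0],[-0.11,-0.16,0.016,0,0,0.25,0],[-0.138,-0.2,0.02,0,0,0.31,0]]' ; python3 go.py 434.5 -260.5 180 95
```

```text
clock: 0.6
eef_pos: [276.5, 348.9, 229.9]
tcp_rot: [-3.141, 0.0, 2.476]
contact_force: [0.8, 1.2, -0.7]
opening: 0.997
grasp_force: 0.0
shift [-0.5006 -0.3817  0.05  ] turn [-3.000e-04  2.000e-04  8.179e-01] pos [276.5 348.9 229.9] yaw [-1.7998e+02  1.0000e-02  1.4186e+02] open 0.9972345546786051 F [ 0.8  1.2 -0.7] t 0.6
```

```bash
python3 -m crank '[[-0.039,-0.03,0.004,0,0,0.08,0],[-0.078,-0.06,0.008,0,0,0.16,0],[-0.117,-0.09,0.012,0,0,0.24,0],[-0.156,-0.12,0.016,0,0,0.32,0],[-0.195,-0.15,0.02,0,0,0.4,0]]' ; python3 go.py 434.5 -260.5 180 95
```

```text
clock: 1.1
eef_pos: [337.8, 110.8, 210.3]
tcp_rot: [3.141, 0.0, 2.075]
contact_force: [1.1, 0.3, 0.2]
opening: 1.004
grasp_force: 0.0
shift [-0.3718 -0.0948  0.0303] turn [6.000e-04 1.000e-04 4.171e-01] pos [337.8 110.8 210.3] yaw [1.7997e+02 1.0000e-02 1.1890e+02] open 1.0044154422319684 F [1.1 0.3 0.2] t 1.1
```

```bash
python3 -m crank '[[-0.046,-0.012,0.004,0,0,0.06,0],[-0.093,-0.024,0.008,0,0,0.12,0],[-0.14,-0.036,0.012,0,0,0.18,0],[-0.186,-0.047,0.016,0,0,0.24,0],[-0.232,-0.059,0.02,0,0,0.3,0]]' ; python3 go.py 434.5 -260.5 180 95
```

```text
clock: 1.6
eef_pos: [399.0, -121.1, 190.2]
tcp_rot: [3.141, 0.0, 1.775]
contact_force: [1.7, 0.6, 0.2]
opening: 0.995
grasp_force: 0.0
shift [-0.1437  0.0066  0.0102] turn [0.0004 0.     0.1166] pos [ 399.  -121.1  190.2] yaw [179.98   0.   101.68] open 0.9949396905658298 F [1.7 0.6 0.2] t 1.6
```

```bash
python3 -m crank '[[-0.045,0.002,0.003,0,0,0.04,0],[-0.09,0.004,0.006,0,0,0.08,0],[-0.13,0.006,0.01,0,0,0.117,0],[-0.144,0.0065,0.01,0,0,0.117,0],[-0.144,0.0065,0.01,0,0,0.117,0]]'
python3 - <<'E'
from h import *
import pickle
f=cams.grab_frame('wrist');pickle.dump(f,open('w1.pkl','wb'));save('w1.png',f)
print({k:v for k,v in f.items() if k!='image'})
E
python3 go.py 434.5 -260.5 38 95
```

```text
clock: 2.1
eef_pos: [435.0, -259.8, 179.9]
tcp_rot: [-3.141, -0.0, 1.659]
contact_force: [0.5, -0.5, 0.6]
opening: 0.998
grasp_force: 0.0
{'fx': 297.3186396354542, 'fy': 297.3186396354542, 'cx': 254.66964554717543, 'cy': 189.22188667709574, 'position': array([ 427.45915129, -176.10712177,  303.59055575]), 'orientation': array([2.80726576e+00, 8.79177338e-04, 8.76951609e-02])}
shift [-0.0023  0.      0.1419] turn [-0.001  -0.001   0.0018] pos [ 434.4 -258.4  179.9] yaw [-1.7995e+02 -6.0000e-02  9.5100e+01] open 0.9974711026570843 F [-0.9  0.4  0.4] t 2.15
```

View pics/w1.png

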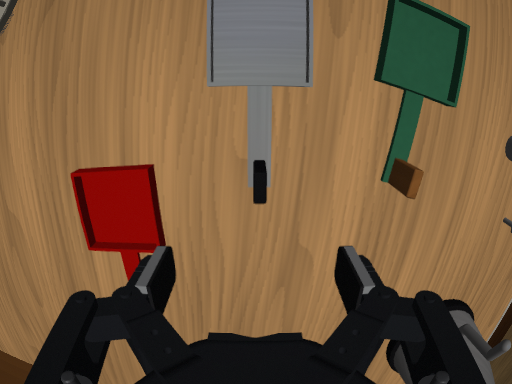

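The wrist view shows the black fin at about (260,182). It stands upright and in line with the steel dish (bottom edge at row 86, columns 208–313). The green tray is to the right and the red one to the left, and the jaws are clear of both.

Run:
```python
from h import *
import pickle
f=pickle.load(open('w1.pkl','rb'));im=f['image']
m=(im.max(2)<45).astype(np.uint8);m[:140]=0;m[225:]=0;m[:,:240]=0;m[:,285:]=0
v,u=np.nonzero(m);print(u.min(),u.max(),v.min(),v.max())
for z in(30,55):
  print(z,[hit(f,a,b,z,True).round(1) for a,b in((u.mean(),v.mean()),(u.mean(),v.min()),(u.mean(),v.max()))])
# dish near corners at rim
A=hit(f,208.5,86,20,True);B=hit(f,312.5,86,20,True)
d=B-A;print(A,B,np.linalg.norm(d),'yaw',np.degrees(np.arctan2(d[1],d[0]))+90)
# dripper
fs=pickle.load(open('fs.pkl','rb'));t=fs['top']
print('dripper foot',hit(t,165,144,72).round(1))
print('green front', hit(t,277,157,20), hit(t,278.5,124.5,20))
```

```text
254 266 160 202
30 [array([ 439.6, -262.3,   30. ]), array([ 437.6, -241.3,   30. ]), array([ 441.6, -283.7,   30. ])]
55 [array([ 438.5, -254.4,   55. ]), array([ 436.7, -235.3,   55. ]), array([ 440.3, -273.9,   55. ])]
[ 383.49295047 -175.53108537   20.        ] [ 481.27865623 -166.48323781   20.        ] 98.20340012596073 yaw 95.28637212636816
dripper foot [578.5 277.8  72. ]
green front [549.47581258 -50.39679109  20.        ] [651.4570107  -56.13663015  20.        ]
```

```bash
python3 go.py 438 -263 39 95
```

```text
shift [-0.0051  0.0033  0.1408] turn [-0.001  -0.001   0.0018] pos [ 434.4 -258.4  179.9] yaw [-1.7995e+02 -6.0000e-02  9.5100e+01] open 0.9974711026570843 F [-0.9  0.4  0.4] t 2.15
```

```bash
python3 -m crank '[[-0.004,0.0035,0.04,0,0,0,0],[-0.004,0.0035,0.08,0,0,0,0],[-0.004,0.0035,0.115,0,0,0,0],[-0.004,0.0035,0.141,0,0,0,0],[-0.004,0.0035,0.141,0,0,0,0]]' && python3 -m crank '[[0,0,0,0,0,0,0.5],[0,0,0,0,0,0,0.8],[0,0,0,0,0,0,1],[0,0,0,0,0,0,1],[0,0,0,0,0,0,1]]' 60 && python3 -m crank '[[0,0,0,0,0,0,1],[0,0,0,0,0,0,1],[0,0,0,0,0,0,1],[0,0,0,0,0,0,1]]'; python3 go.py 438 -263 39 95
```

```text
clock: 2.65
eef_pos: [436.3, -259.1, 36.7]
tcp_rot: [-3.136, -0.004, 1.663]
contact_force: [-0.2, -0.6, 0.4]
opening: 0.999
grasp_force: 0.0
clock: 3.15
eef_pos: [439.1, -262.4, 40.0]
tcp_rot: [3.141, 0.001, 1.661]
contact_force: [1.0, -0.0, 1.0]
opening: 0.141
grasp_force: 1.0
clock: 3.55
eef_pos: [439.2, -262.4, 40.1]
tcp_rot: [3.141, 0.001, 1.661]
contact_force: [-1.3, 1.1, 8.0]
opening: 0.128
grasp_force: 59.0
shift [-0.0004 -0.0012  0.0011] turn [0.001  0.0006 0.0025] pos [ 439.2 -262.4   40.1] yaw [1.7994e+02 4.0000e-02 9.5140e+01] open 0.12793573758918217 F [-1.3  1.1  8. ] t 3.55
```

```bash
python3 -m crank '[[0,0,-0.006,0,0,0,1],[0,0,-0.012,0,0,0,1],[0,0,-0.012,0,0,0,1],[0,0,-0.012,0,0,0,1]]'
python3 - <<'E'
from h import *
import pickle
f=cams.grab_frame('wrist');pickle.dump(f,open('w2.pkl','wb'))
g=cams.grab_frame('side')
a=cv2.resize(g['image'][200:330,220:390],(400,306),interpolation=cv2.INTER_CUBIC)
b=cv2.resize(f['image'],(400,300))
b=np.vstack([b,np.zeros((6,400,3),np.uint8)])
cv2.imwrite('pics/w2.png',np.hstack([a,b])[:,:,::-1])
E
```

```text
clock: 3.95
eef_pos: [438.9, -262.2, 51.5]
tcp_rot: [3.141, 0.0, 1.661]
contact_force: [-0.0, -1.0, -2.0]
opening: 0.13
grasp_force: 58.4
```

View pics/w2.png

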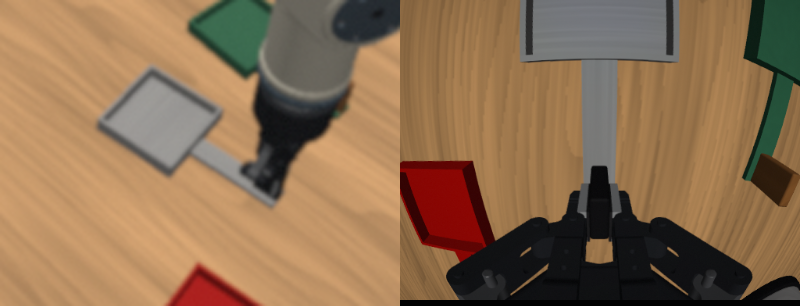

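The tray is held level in the jaws and off the table. In the wrist image, its dish edge is at row ~77, columns 155–358.

```bash
python3 - <<'E'
from h import *
import pickle
f=pickle.load(open('w2.pkl','rb'))
for z in(20,26,32):
  A=hit(f,155,78,z,True);B=hit(f,358,78,z,True);d=B-A;m=(A+B)/2
  print(z,A.round(1),B.round(1),np.linalg.norm(d),'yaw',np.degrees(np.arctan2(d[1],d[0]))+90,'to tcp',np.linalg.norm(m[:2]-[438.9,-262.2]))
E
python3 go.py 453 -13 72 95.3
```

```text
20 [ 377.8 -174.9   20. ] [ 484.9 -165.1   20. ] 107.5562558775842 yaw 95.21629261615769 to tcp 92.48991401916352
26 [ 379.9 -175.    26. ] [ 482.8 -165.6   26. ] 103.39807784416521 yaw 95.21629261615769 to tcp 92.16534937084154
32 [ 381.9 -175.2   32. ] [ 480.8 -166.2   32. ] 99.23989981074624 yaw 95.21629261615769 to tcp 91.84079988746434
shift [ 0.2468  0.0367 -0.0208] turn [-0.0001 -0.0001 -0.0025] pos [ 438.6 -262.1   51.2] yaw [-179.99   -0.     95.16] open 0.12801471909140577 F [-0.5  0.1 -1.4] t 4.05
```

```bash
python3 -m crank '[[0.03,0,-0.018,0,0,0,1],[0.06,0,-0.02,0,0,0,1],[0.09,0,-0.02,0,0,0,1],[0.12,0,-0.02,0,0,0,1],[0.15,0,-0.02,0,0,0,1]]'; python3 -m crank '[[0.03,0,0,0,0,0,1],[0.06,0,0,0,0,0,1],[0.085,0,0,0,0,0,1],[0.097,0,0,0,0,0,1],[0.097,0,0,0,0,0,1]]';  python3 go.py 607 -14 72 95.3
```

```text
clock: 4.55
eef_pos: [424.9, -111.7, 71.2]
tcp_rot: [-3.141, -0.0, 1.661]
contact_force: [0.3, 0.3, -1.0]
opening: 0.128
grasp_force: 58.7
clock: 5.05
eef_pos: [416.3, -15.2, 71.2]
tcp_rot: [-3.141, -0.0, 1.663]
contact_force: [-0.3, 0.1, -0.1]
opening: 0.132
grasp_force: 58.7
shift [-0.0164  0.19   -0.0009] turn [-0.0004 -0.     -0.0003] pos [416.3 -15.2  71.2] yaw [-179.98   -0.     95.28] open 0.13206933337375187 F [-0.3  0.1 -0.1] t 5.05
```

```bash
python3 -m crank '[[-0.003,0.035,0,0,0,0,1],[-0.007,0.07,0,0,0,0,1],[-0.01,0.105,0,0,0,0,1],[-0.013,0.14,0,0,0,0,1],[-0.015,0.17,0,0,0,0,1]]'; python3 -m crank '[[-0.001,0.015,0,0,0,0,1],[-0.0015,0.02,0.01,0,0,0,1],[-0.0015,0.02,0.022,0,0,0,1],[-0.0015,0.02,0.022,0,0,0,1],[-0.0015,0.02,0.022,0,0,0,1]]';python3 - <<'E'
from h import *
import pickle
f={n:cams.grab_frame(n) for n in('wrist','top','side')}
pickle.dump(f,open('w3.pkl','wb'))
a=cv2.resize(f['top']['image'][95:245,110:310],(400,300),interpolation=cv2.INTER_CUBIC)
c=cv2.resize(f['side']['image'][90:240,150:350],(400,300),interpolation=cv2.INTER_CUBIC)
b=cv2.resize(f['wrist']['image'],(400,300))
cv2.imwrite('pics/w3.png',np.vstack([np.hstack([a,b]),np.hstack([c,c*0])])[:,:,::-1])
E
python3 go.py 594 124.7 51 95.3
```

```text
clock: 5.55
eef_pos: [589.3, -17.3, 71.1]
tcp_rot: [3.141, 0.0, 1.66]
contact_force: [0.3, -0.1, -0.3]
opening: 0.127
grasp_force: 58.7
clock: 6.05
eef_pos: [605.5, -15.8, 48.2]
tcp_rot: [-3.139, -0.0, 1.661]
contact_force: [-0.6, -0.9, -1.1]
opening: 0.132
grasp_force: 58.7
shift [ 0.1408 -0.0003 -0.0015] turn [ 0.0001  0.     -0.0025] pos [606.9 -15.5  49.5] yaw [180.     0.    95.16] open 0.1321915155693858 F [ 0.2  0.  -1.6] t 6.2
```

View pics/w3.png

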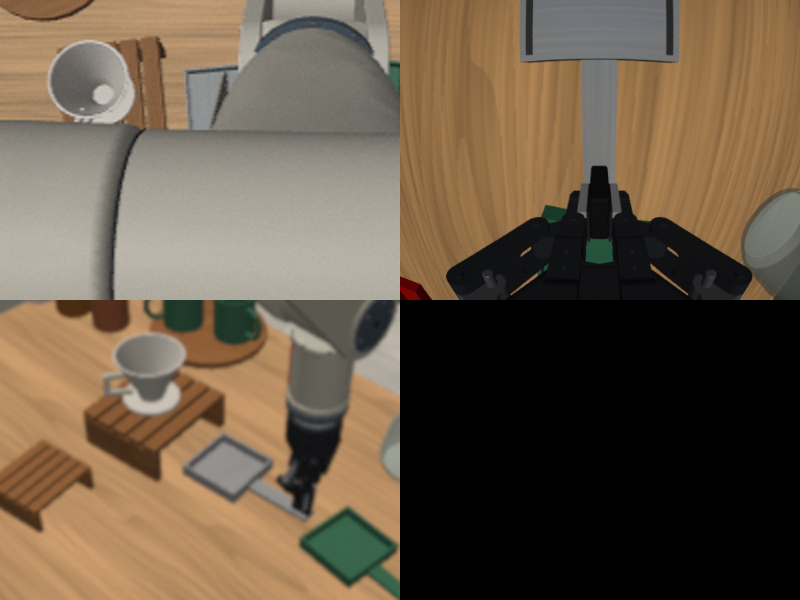

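The side crop shows the tray held level just in front of the stand's open mouth and in line with it. The dripper hasn't moved, and the green tray is behind the fin and untouched. I'll cross-check the stand's front corners from the side view.

Run:
```python
from h import *
import pickle
f=pickle.load(open('w3.pkl','rb'));g=f['side']
print([hit(g,u,v,67)[:2].round(1) for u,v in((229.5,164.5),(261.7,137))])
w=f['wrist'];z=30
A=hit(w,155,78,z,True);B=hit(w,358,78,z,True);print(A,B)
# tray dish in side: corners rim z 30
D=np.array([hit(g,150+x/2,90+(y-300)/2,31)[:2] for x,y in((183,468),(226,435),(272,463),(235,499))]);print(D.round(1),D.mean(0))
```

```text
[array([513.3, 191.6]), array([675.7, 213.2])]
[548.87788774  71.2933117   30.        ] [646.87162644  80.20523697  30.        ]
[[535.5 163.8]
 [636.8 169.2]
 [640.2  74.1]
 [543.8  62. ]] [589.05769895 117.25492584]
```

```bash
python3 -m crank '[[0.012,0.001,0,0,0,0,1],[0.024,0.002,0,0,0,0,1],[0.036,0.002,0,0,0,0,1],[0.048,0.002,0,0,0,0,1],[0.06,0.002,0,0,0,0,1]]'; python3 -m crank '[[0.012,0,0,0,0,0,1],[0.024,0,0,0,0,0,1],[0.036,0,0,0,0,0,1],[0.044,0,0,0,0,0,1],[0.044,0,0,0,0,0,1]]';python3 - <<'E'
from h import *
import pickle
f={n:cams.grab_frame(n) for n in('wrist','top','side')}
pickle.dump(f,open('w4.pkl','wb'))
a=cv2.resize(f['top']['image'][95:245,110:310],(400,300),interpolation=cv2.INTER_CUBIC)
c=cv2.resize(f['side']['image'][100:220,170:330],(400,300),interpolation=cv2.INTER_CUBIC)
b=cv2.resize(f['wrist']['image'],(400,300))
cv2.imwrite('pics/w4.png',np.vstack([np.hstack([a,b]),np.hstack([c,c*0])])[:,:,::-1])
E
python3 go.py 595.5 118 51 95.3
```

```text
clock: 6.7
eef_pos: [603.7, 45.9, 49.3]
tcp_rot: [-3.142, -0.0, 1.661]
contact_force: [0.1, -0.5, -1.7]
opening: 0.128
grasp_force: 58.7
clock: 7.2
eef_pos: [599.8, 89.4, 49.3]
tcp_rot: [3.142, -0.0, 1.662]
contact_force: [-0.6, -0.3, -1.7]
opening: 0.131
grasp_force: 58.7
shift [ 0.0303 -0.0017 -0.0017] turn [-0.      0.0002 -0.0024] pos [599.9  88.   49.3] yaw [-1.800e+02  1.000e-02  9.516e+01] open 0.12835488781468332 F [-0.4  0.4 -0.7] t 7.35
```

View pics/w4.png

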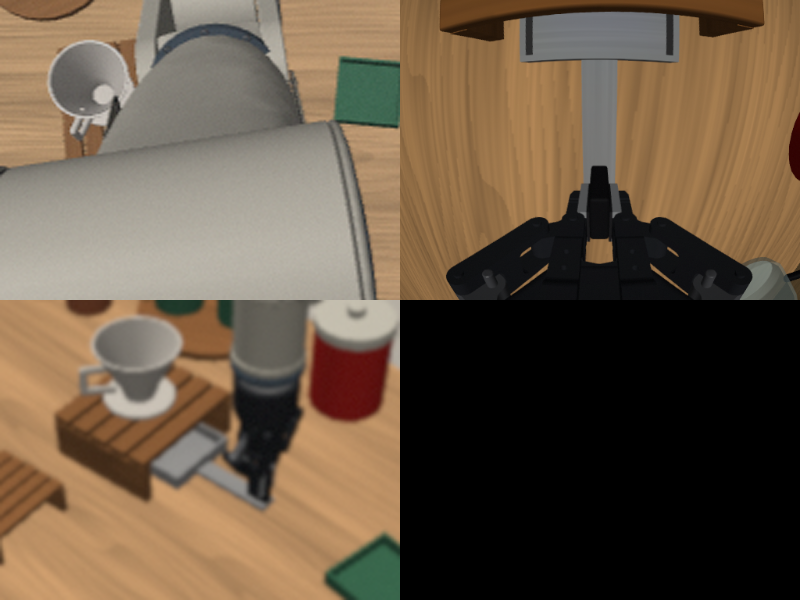

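The wrist view shows the tray entering centred. The stand front spans columns 440–764 (mid 602) and the dish 521–680 (mid 600), with no contact. The stand's front edge is at row ~12 of this half-size crop. Next I'll compute the remaining depth.

Run:
```python
from h import *
import pickle
w=pickle.load(open('w4.pkl','rb'))['wrist']
im=w['image'].astype(int);print(im[:30:2,258].tolist())
for z in(55,61,67):print(z,hit(w,258,14.5,z,True).round(1))
A=hit(w,440*1.28-512,27,67,True);B=hit(w,764*1.28-512,24,67,True)
A=hit(w,51,12,67,True);B=hit(w,466,29,67,True);print(A,B)
```

```text
[[106, 66, 31], [108, 67, 33], [94, 59, 27], [70, 43, 20], [50, 30, 15], [36, 21, 10], [36, 21, 10], [37, 22, 9], [113, 116, 121], [116, 118, 124], [115, 117, 123], [114, 116, 122], [112, 115, 121], [114, 117, 123], [114, 117, 123]]
55 [590.5 203.6  55. ]
61 [590.6 202.1  61. ]
67 [590.6 200.5  67. ]
[504.7070996  205.82429456  67.        ] [676.45076801 214.64851081  67.        ]
```

```bash
python3 -m crank '[[0.01,0,0,0,0,0,1],[0.02,0,0,0,0,0,1],[0.028,0,0,0,0,0,1],[0.033,0,0,0,0,0,1],[0.033,0,0,0,0,0,1]]'; python3 -m crank '[[0,0,0.003,0,0,0,1],[0,0,0.006,0,0,0,1],[0,0,0.008,0,0,0,1],[0,0,0.0085,0,0,0,1],[0,0,0.0085,0,0,0,1]]';python3 - <<'E'
from h import *
import pickle
f={n:cams.grab_frame(n) for n in('wrist','side')}
pickle.dump(f,open('w5.pkl','wb'))
c=cv2.resize(f['side']['image'][100:220,170:330],(400,300),interpolation=cv2.INTER_CUBIC)
b=cv2.resize(f['wrist']['image'],(400,300))
cv2.imwrite('pics/w5.png',np.hstack([c,b])[:,:,::-1])
E
python3 go.py 595.5 120.6 40 95.3
```

```text
clock: 7.85
eef_pos: [596.8, 122.1, 49.3]
tcp_rot: [3.142, -0.0, 1.662]
contact_force: [0.3, 0.8, -1.3]
opening: 0.131
grasp_force: 58.7
clock: 8.35
eef_pos: [596.9, 120.9, 40.6]
tcp_rot: [-3.141, 0.0, 1.661]
contact_force: [0.1, -0.1, -1.2]
opening: 0.132
grasp_force: 58.8
shift [-0.0003 -0.0015  0.0008] turn [ 0.      0.     -0.0027] pos [597.  121.   40.8] yaw [180.     0.    95.15] open 0.13406067571776278 F [-0.9  0.2 -2.2] t 8.45
```

View pics/w5.png

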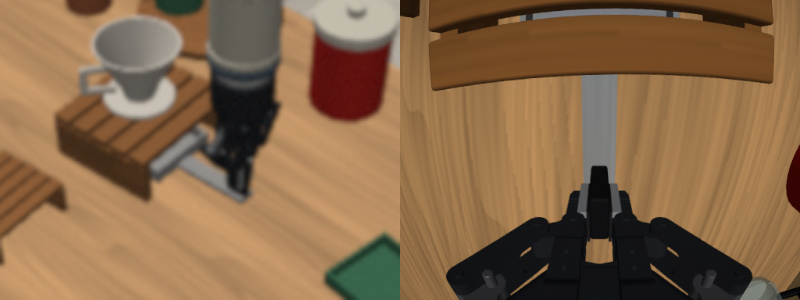

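The tray is centred, with the tongue at column 600 and the stand front at 431–772. From the wrist, the dish is hidden under the front slat, whose front edge is at row ~75 (half-size). I'll check the depth from this before releasing.

Run:
```python
from h import *
import pickle
w=pickle.load(open('w5.pkl','rb'))['wrist']
g=w['image'][:,256].astype(int);e=[v for v in range(60,130) if g[v,2]>g[v,0]-5][0];print(e)
F=hit(w,256,e,55,True);print(F, 'dish centre s from stand centre:', )
tc=np.array([597,121.0])+142*np.array([-.0906,.9959]);a=np.array([-.0924,.9957])
print(tc,(tc-F[:2])@a-75)
A=hit(w,(432-400)*1.28,90*1.28,55,True);B=hit(w,(772-400)*1.28,82*1.28,55,True);print(A,B,np.linalg.norm(A-B),np.degrees(np.arctan2(*(B-A)[[1,0]]))+90)
m=(A+B)[:2]/2; n=np.array([.9957,.0924]);print('lateral',(tc-m)@n)
```

```text
96
[589.81247784 202.41488709  55.        ] dish centre s from stand centre:
[584.1348 262.4178] -14.73048218829657
[495.87386117 192.74077297  55.        ] [686.7701454  214.98071279  55.        ] 192.18742480871984 96.6451585848783
lateral -1.745626234810958
```

```bash
python3 -m crank '[[0,0,0.0005,0,0,0,0.85],[0,0,0.0005,0,0,0,0.6],[0,0,0.0005,0,0,0,0.3],[0,0,0.0005,0,0,0,0],[0,0,0.0005,0,0,0,0]]' 20; python3 -m crank '[[0,0,-0.015,0,0,0,0],[0,0,-0.035,0,0,0,0],[-0.01,0,-0.07,0,0,0,0],[-0.03,0,-0.11,0,0,0,0],[-0.06,0,-0.15,0,0,0,0]]'; python3 -m crank '[[-0.04,0,-0.02,0,0,0,0],[-0.08,0,-0.04,0,0,0,0],[-0.1,0,-0.05,0,0,0,0],[-0.1,0,-0.05,0,0,0,0],[-0.1,0,-0.05,0,0,0,0]]'
python3 - <<'E'
from h import *
import pickle
f={n:cams.grab_frame(n) for n in('wrist','side')}
pickle.dump(f,open('w6.pkl','wb'))
c=cv2.resize(f['side']['image'][100:220,170:330],(400,300),interpolation=cv2.INTER_CUBIC)
b=cv2.resize(f['wrist']['image'],(400,300))
cv2.imwrite('pics/w6.png',np.hstack([c,b])[:,:,::-1])
E
```

```text
clock: 8.95
eef_pos: [597.0, 121.2, 40.4]
tcp_rot: [3.141, -0.0, 1.661]
contact_force: [-0.3, 0.2, 0.2]
opening: 0.822
grasp_force: 0.0
clock: 9.45
eef_pos: [602.1, 61.7, 192.8]
tcp_rot: [3.141, -0.0, 1.662]
contact_force: [0.8, 0.8, -0.7]
opening: 1.005
grasp_force: 0.0
clock: 9.95
eef_pos: [611.2, -38.2, 241.0]
tcp_rot: [3.141, -0.0, 1.66]
contact_force: [-0.6, 0.1, -0.3]
opening: 0.995
grasp_force: 0.0
```

View pics/w6.png

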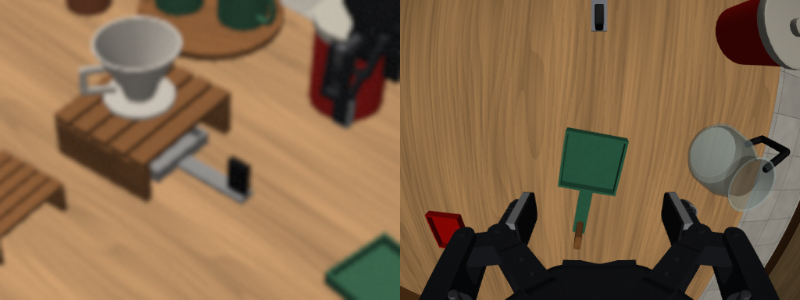

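The tray lies in the stand with its fin standing free outside at crop (238,176). The dripper and green tray are unmoved and the jaws are clear. I'll do one final numeric check of the fin position.

Run:
```python
from h import *
import pickle
g=pickle.load(open('w6.pkl','rb'));s=g['side'];w=g['wrist']
p=hit(s,170+238/2.5,100+176/2.5,32);print('side fin',p)
im=w['image'];m=im.max(2)<45;m[60:]=0;m[:,:230]=0;m[:,285:]=0
v,u=np.nonzero(m);print('wrist fin back top',hit(w,u.mean(),v.max()+.5,55,True),'front base',hit(w,u.mean(),v.min(),6,True))
q=hit(s,170+206/2.5,100+139/2.5,20);print('dish rear-right rim corner',q)
```

```text
side fin [597.60223019 122.42205893  32.        ]
wrist fin back top [598.50823198  99.23039748  55.        ] front base [593.95989798 150.24254661   6.        ]
dish rear-right rim corner [628.15372867 208.41163651  20.        ]
```

```bash
python3 -c "
from rig import sign_off
print(sign_off())"
```

```text
the job is handed in; nothing more can be done
None
```

The steel tray is in the large stand, centred to about 2 mm and square to within about 2°, with its dish centre about 15 mm in front of the stand's centre and its black grip pointing straight out; I saw no sign of a bump and no shift of the dripper or green tray, and handed it in at about 10 s (no verdict was returned).

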